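Make up two amplifier parts kits

ROBOT

A 6-joint arm with a two-finger parallel gripper is mounted at the origin on the work surface. World frame = base frame: x ahead of the robot, y to its left, z up, the work surface at z = 0. Lengths are in m, angles in rad, forces in N, time in s.
With the tool pointing down it reaches from about 0.3 to 0.95 m from the base axis. Payload 3.1 kg.
Tool frame: the origin (TCP) lies midway between the tips of the shut fingers; the grasp point (between the pads) lies 19 mm behind it; z points along the fingers, y is the direction in which the jaws open and shut (so a half turn about z gives the same grasp; the last joint's range is limited). The gripper opens to 85 mm and grips with 20 to 120 N. Pads are 22 mm wide; open, the fingers measure 114 mm over their backs; the gripper's body (76 mm by 85 mm) begins 54 mm behind the grasp point. The pads swing forward as they close: fully open they stand 13 mm farther back than shut.
Start: joints at [1.193, 0.308, 1.634, -0, 1.2, -0.07], TCP at [0.189, 0.596, 0.231] pointing down, gripper open.
Joint ranges: [-3.06, 3.06], [-0.79, 1.96], [0.05, 2.63], [-1.19, 4.34], [0.05, 2.64], [-2.94, 2.94]. Speed limits (rad/s): [2.79, 2.79, 3.14, 3.14, 3.14, 3.14].

INTERFACE

Orientations are given as a unit quaternion [w, x, y, z].
In Python, from workcell import env gives the robot as it stands. The module is installed in compiled form; this text tells all that it offers.
- The arm moves only by the tool step_arm, never from a script. Its argument "rows" is one flat list of numbers, 7 for each row, row after row: the closure, from 0 (fully open) to 1 (shut), then the shift along the tool's x, y, z in cm, then the turn, a rotation vector about the tool's x, y, z in degrees. A call has 1 to 20 rows; each row is the pose to reach, as a shift and turn from the pose commanded when the call began, along the tool's axes at that moment; what a row does not reach only later rows make up. A row lasts 1/12 s, in which the tool goes at most 41.7 mm and 7.16 degrees, less where a joint would pass 70% of its speed; a pose out of reach is approached as far as the arm can. A call with a gripper value outside its range is refused whole. The fingers move at their own pace and stop on an object; the grip force is fixed at half the most. Time passes only in rows, so rows that repeat a pose let the fingers close. It gives the time, the measured TCP pose, the force and the opening at its end, in the units of the state.
- env.get_state(): the state, without advancing time (a new reading comes with each control period).
- env.grab_frame(name): name is "scene" or "top" or "wrist"; returns a dict with "img" (400x640x3 uint8, blue, green, red), "camera_matrix" (3x3 intrinsics, pixels), "pose" (4x4, takes a point from camera to world coordinates). Camera axes: x right, y down, z forward; pixel columns grow to the right and rows downward; lengths in m; the calibration is good to about 2 mm. The wrist camera is an equidistant fisheye: a pixel r from the principal point sees the ray r / f radians off the axis. A picture is of the moment at which its call begins. There is no depth.
- env.sign_off(): hands the job in, once; it reports no verdict.
Trained networks look in a picture, given as the dict that the camera call returned (one of the last four; its "shot" number tells which), for a name from the list of things; names that differ only in an ending like _2 or _b are one class to them, and where a whole thing is asked for, a point or a joint stands for the part that bears it (a point fixed in the world has none). Each returns a list of dicts, best first, with "score" (0 to 1); they miss things now and then, are a little off and sometimes report something else, mostly with a low value. They report only what shows in the picture. A call takes as long as a camera call. They do not tell look-alikes from the thing itself.
- env.silhouettes(picture, query): "mask" (400x640 bool, what is visible of it) and "position" ([column, row] in pixels, amid what is visible of it).
- env.tip_of(picture, query): "position" ([column, row] in pixels: a listed point, or the origin of a listed thing).
The state is a dict: "time": time; "joints": joint angles; "joint_velocities": joint speeds; "joint_efforts": joint torques, N m; "tcp_pos": TCP position; "orientation": TCP orientation; "ft_force": force on the tool from outside, world axes, zero at the start; "torque": the same for the moment, N m; "finger_gap": finger opening in m.
Only numpy, scipy, OpenCV 4.12 (cv2) and the standard library are available. Lean on these libraries where they do the work, as an engineer would, in place of code of your own. Each camera call takes 0.05 s, during which the arm holds its last target. There are 200 camera calls.

TASK

Make up the two parts kits from the stock on the mat. The long tray gets the large heat sink in its wide end bay, the tall capacitor in its middle bay and the film capacitor in its narrow end bay; the short tray gets the small heat sink in its wide bay and the relay in its narrow bay. Stand each part upright on the floor at the middle of its bay, the heat sinks, film capacitor and relay with their long sides along the tray, and leave the short capacitor, the screwdriver and the transformer where they are.

Things in the scene. Friction and masses are not known exactly. Their poses are not given: they have to be found in the camera images.
- tray_long: The long kit tray: white with dark grey floor, 232 mm long (its x) by 84 mm wide (its y), with three bays in a row. Fixed to the bench. Origin at the centre of its underside. Walls and dividers 4 mm thick, 12 mm high; bay floors 3 mm above the bench; bays 76 mm wide in y. The wide end bay, 92 mm long, centred at x = -66 mm; the middle bay, 62 mm long, centred at x = +15 mm; the narrow end bay, 62 mm long, centred at x = +81 mm; all at y = 0.
- tray_short: The short kit tray: white with dark grey floor, 152 mm long (its x) by 84 mm wide (its y), with two bays. Fixed to the bench. Origin at the centre of its underside. Same walls (4 mm thick, 12 mm high) and floor (3 mm) as the long tray, bays 76 mm wide in y. The wide bay is 84 mm long, centred at x = -30 mm; the narrow bay is 56 mm long, centred at x = +44 mm; both at y = 0.
- sink_large: Loose, stands upright on the bench mat among the stock. Origin at the centre of its underside, z up. The large heat sink: bare aluminium, a flat back plate with six upright fins, 60 mm long (its x), 30 mm deep (its y; back plate at +y, fin ends at -y), 50 mm tall; about 110 g.
- sink_small: Loose, stands upright on the bench mat among the stock. Origin at the centre of its underside, z up. The small heat sink: bare aluminium, back plate with four upright fins, 32 mm long (its x), 24 mm deep (its y), 40 mm tall; about 35 g.
- cap_tall: Loose, stands upright on the bench mat among the stock. Origin at the centre of its underside, z up. The tall capacitor: black can with bare metal top, 35 mm diameter, 62 mm tall; about 85 g.
- cap_short: Loose, stands upright on the bench mat among the stock. Origin at the centre of its underside, z up. The short capacitor: black can with bare metal top, 26 mm diameter, 40 mm tall; about 30 g. Not wanted for either kit; it stays in the stock.
- film_cap: Loose, stands upright on the bench mat among the stock. Origin at the centre of its underside, z up. The film capacitor: plain solid brick with flat faces, dark red plastic, 42 mm long (its x), 20 mm thick (its y), 40 mm tall; about 45 g.
- relay: Loose, stands upright on the bench mat among the stock. Origin at the centre of its underside, z up. The relay: small smooth block, grey plastic cover on a black base, with a small black dot on its top, 28 mm long (its x), 22 mm thick (its y), 36 mm tall; about 35 g.
- driver: Bystander: cordless screwdriver lying beyond the stock, roughly crosswise; 245 mm long (its x from -100 at the butt to +145 mm at the bit), 44 mm thick, 400 g, loose. Origin at bench height under the body.
- toroid: Bystander: ring-shaped transformer, 97 mm diameter, 49 mm tall, 900 g, loose, standing beyond the stock, to its left. Origin at the centre of its underside.
Mind the look-alikes: they are no part of the job. There is more than one size of the film_cap; the job needs the largest.

How it is judged:
By the outcome, as a careful person would: the job done as asked, in the order asked, and still so for the second after the job is handed in, with the robot touching nothing.
It also fails if it takes over 128 s, if anything falls off the work surface, if the arm or the gripper's body presses on something with over 40 N, if the wrist force passes 120 N, or if a joint passes its speed limit or range.

## Working session

There is one attempt and no reset: what is moved stays moved. The work goes in short steps, Python scripts to look and compute and a tool call to move; the robot and the scene stay as the last step left them, time stands still between calls to the robot, and variables do not carry over. Pictures are saved under pics/ and viewed, about 12 in all and at most 16, crops included, and the job is handed in when it is done.

Besides the shell and the picture viewer there is one more tool, called by a JSON object that holds its "fn" and its "kwargs", one argument or row to a line. step_arm: Moves the arm, as the interface text tells. Its arguments: {"type":"object","properties":{"rows":{"type":"array","items":{"type":"number"}}},"required":["rows"]}

```bash
mkdir -p pics; cat > h.py <<'E'
import numpy as np, cv2
from workcell import env
def shot(n,f=None):
    p=env.grab_frame(n)
    if f: cv2.imwrite('pics/'+f+'.png',p['img'])
    return p
def ray(p,uv):
    K=p['camera_matrix'];T=p['pose']
    d=T[:3,:3]@np.linalg.inv(K)@[uv[0],uv[1],1.]
    return T[:3,3],d
def at(p,uv,z):
    o,d=ray(p,uv); return o+d*(z-o[2])/d[2]
def px(p,X):
    K=p['camera_matrix'];T=p['pose']
    c=T[:3,:3].T@(np.asarray(X,float)-T[:3,3]); u=K@c; return u[:2]/u[2]
E
python3 - <<'E'
from h import *
a=shot('top','top0');b=shot('scene','scene0')
print(env.get_state())
for p in(a,b):
    print(p['camera_matrix'].round(1).tolist(),p['pose'].round(3).tolist())
    for n in 'tray_long tray_short sink_large sink_small cap_tall cap_short film_cap relay driver toroid'.split():
        print(n,[(np.round(r['position']).tolist(),round(r['score'],2),int(r['mask'].sum())) for r in env.silhouettes(p,n)])
E
```

```text
{'time': 0.1, 'joints': array([ 1.19330545e+00,  3.08930379e-01,  1.63507723e+00,  3.47690860e-05,
        1.19969258e+00, -6.96810867e-02]), 'joint_velocities': array([ 8.56938424e-04, -1.74101286e-03, -3.25523371e-03, -2.13853102e-03,
       -2.05103353e-03,  5.64159710e-05]), 'joint_efforts': array([-1.29246437e-04, -4.16409409e+01, -2.77646112e+01,  1.04596140e-06,
        4.03411395e-03, -3.72529399e-06]), 'tcp_pos': array([0.18908451, 0.59492198, 0.2301456 ]), 'orientation': array([-2.49440531e-04,  1.53304195e-01,  9.88178482e-01, -1.02394540e-03]), 'ft_force': array([-0.80045703,  0.29739133, -0.71897782]), 'torque': array([ 0.04652828,  0.02656713, -0.04857057]), 'finger_gap': 0.08566489870373754}
[[478.4, 0.0, 318.7], [0.0, 478.4, 200.9], [0.0, 0.0, 1.0]] [[-0.065, -0.972, 0.225, 0.346], [-0.998, 0.062, -0.021, 0.015], [0.006, -0.226, -0.974, 1.186], [0.0, 0.0, 0.0, 1.0]]
tray_long [([199.0, 262.0], 0.59, 3346)]
tray_short [([442.0, 245.0], 0.86, 2110)]
sink_large [([366.0, 252.0], 0.73, 351), ([271.0, 212.0], 0.24, 162)]
sink_small [([271.0, 210.0], 0.72, 180)]
cap_tall [(
[... 207 characters left out ...]
[([324.0, 155.0], 0.62, 1328)]
toroid [([317.0, 212.0], 0.74, 167), ([224.0, 164.0], 0.67, 1149)]
[[426.7, 0.0, 318.0], [0.0, 426.7, 199.4], [0.0, 0.0, 1.0]] [[-0.544, 0.553, -0.631, 1.179], [0.839, 0.375, -0.395, 0.334], [0.018, -0.744, -0.668, 0.631], [0.0, 0.0, 0.0, 1.0]]
tray_long []
tray_short [([248.0, 140.0], 0.81, 1330)]
sink_large [([312.0, 152.0], 0.85, 580)]
sink_small [([375.0, 222.0], 0.71, 399)]
cap_tall [([408.0, 186.0], 0.81, 484)]
cap_short [([285.0, 186.0], 0.58, 199)]
film_cap [([295.0, 215.0], 0.69, 212), ([330.0, 201.0], 0.67, 315), ([370.0, 196.0], 0.61, 141)]
relay [([362.0, 172.0], 0.52, 212)]
driver [([275.0, 238.0], 0.81, 1919)]
toroid [([400.0, 292.0], 0.82, 2565)]
```

View pics/top0.png

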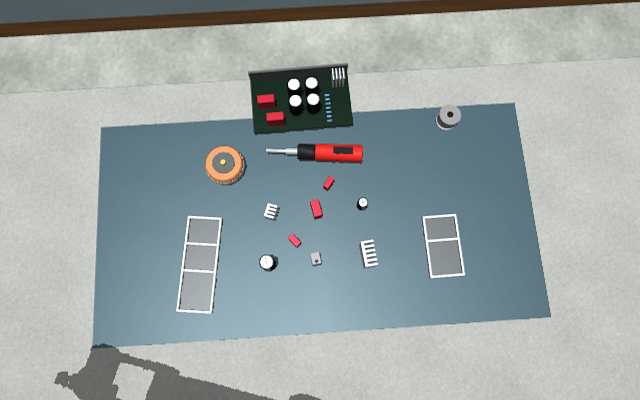

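View pics/scene0.png

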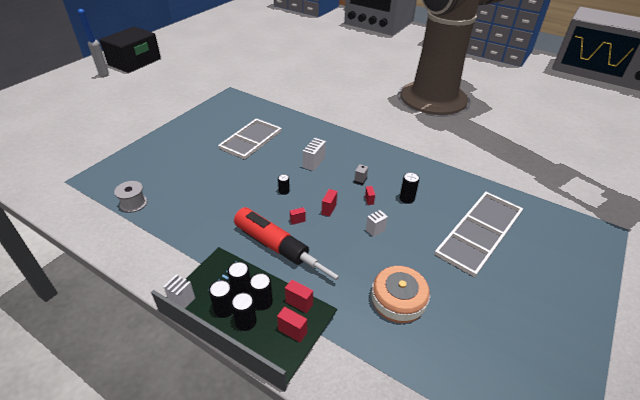

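```bash
cat > fit.py <<'E'
from h import *
from scipy.optimize import minimize
D=dict(tray_long=(.232,.084,.012),tray_short=(.152,.084,.012),sink_large=(.06,.03,.05),sink_small=(.032,.024,.04),cap_tall=(.035,0,.062),cap_short=(.026,0,.04),film_cap=(.042,.02,.04),relay=(.028,.022,.036))
def pts(n,q):
    l,w,h=D[n]
    if w==0:
        t=np.linspace(0,2*np.pi,32,0);b=np.c_[np.cos(t),np.sin(t)]*l/2
    else: b=np.array([[1,1],[-1,1],[-1,-1],[1,-1]])*[l/2,w/2]
    c,s=np.cos(q[2]),np.sin(q[2]); b=b@np.array([[c,s],[-s,c]])+q[:2]
    return np.r_[np.c_[b,np.zeros(len(b))],np.c_[b,np.full(len(b),h)]]
def render(p,n,q,proj,S=4):
    P=np.array([proj(p,x) for x in pts(n,q)],np.float32)
    hull=cv2.convexHull(((P+.5)*S-.5).astype(np.float32))[:,0]
    im=np.zeros((400*S,640*S),np.uint8)
    cv2.fillConvexPoly(im,np.round(hull*16).astype(np.int32),255,shift=4)
    return cv2.resize(im,(640,400),interpolation=cv2.INTER_AREA)/255.
def fit(n,views,q0,proj=px):
    def cost(q):
        c=0
        for p,m in views:
            r=render(p,n,q,proj); c+=1-np.minimum(r,m).sum()/np.maximum(r,m).sum()
        return c/len(views)
    best=None
    for y in ([0] if D[n][1]==0 else np.radians([-60,-30,0,30,60,90])):
        qq=np.array([q0[0],q0[1],q0[2]+y])
        c=cost(qq)
        if best is None or c<best[0]: best=(c,qq)
    q=best[1]; 
    r=minimize(cost,q,method='Nelder-Mead',options=dict(initial_simplex=q+np.array([[0,0,0],[.006,0,0],[0,.006,0],[0,0,.2]]),maxfev=110))
    return r.x,r.fun
E
cat > m0.py <<'E'
from fit import *
a=shot('top');b=shot('scene')
for n in D:
    best=env.silhouettes(a,n); sb=env.silhouettes(b,n)
    if n=='film_cap': best=sorted(best,key=lambda r:-r['mask'].sum()); sb=sorted(sb,key=lambda r:-r['mask'].sum())
    if not best: print(n,'none');continue
    x=at(a,best[0]['position'],D[n][2]*.7)
    va=[(a,best[0]['mask'])]; v=va+([(b,sb[0]['mask'])] if sb else [])
    for vv in ([va,v] if len(v)>1 else [va]):
        q,f=fit(n,vv,[x[0],x[1],0]); print(n,len(vv),q[:2].round(4),np.degrees(q[2]).round(1),round(f,3))
for i,r in enumerate(env.silhouettes(a,'film_cap')): print('film',at(a,r['position'],.03).round(3),r['mask'].sum())
for n in('driver','toroid'):
    r=env.silhouettes(a,n); print(n,[at(a,k['position'],.03).round(3) for k in r])
w=shot('wrist','wrist0'); print(w['camera_matrix'].round(1).tolist(),w['pose'].round(4).tolist())
c=cv2.resize(a['img'][165:285,170:480],None,fx=2.55,fy=2.55,interpolation=cv2.INTER_CUBIC);cv2.imwrite('pics/crop0.png',c)
E
python3 m0.py
```

```text
tray_long 1 [0.481  0.2922] -7.1 0.026
tray_long 2 [0.4815 0.2914] -7.2 0.033
tray_short 1 [ 0.4878 -0.3086] 0.8 0.04
tray_short 2 [ 0.4877 -0.3095] 0.8 0.061
sink_large 1 [ 0.4756 -0.1193] 6.2 0.094
sink_large 2 [ 0.4763 -0.1208] 6.1 0.109
sink_small 1 [0.596  0.1104] 97.8 0.257
sink_small 2 [0.5963 0.1097] 97.2 0.218
cap_tall 1 [0.47   0.1236] 2.9 0.088
cap_tall 2 [0.4702 0.1229] 4.2 0.108
cap_short 1 [ 0.6038 -0.1165] 7.1 0.08
cap_short 2 [ 0.6042 -0.1173] 8.0 0.139
film_cap 1 [ 0.5982 -0.0013] 11.1 0.144
film_cap 2 [ 0.5983 -0.0017] 12.5 0.137
relay 1 [0.4721 0.0072] 75.1 0.318
relay 2 [0.4729 0.006 ] 109.2 0.239
film [0.512 0.057 0.03 ] 84
film [ 0.656 -0.034  0.03 ] 100
film [ 0.595 -0.006  0.03 ] 155
driver [array([ 0.735, -0.034,  0.03 ])]
toroid []
[[309.7, 0.0, 319.5], [0.0, 309.7, 194.7], [0.0, 0.0, 1.0]] [[0.3027, 0.9011, 0.3105, 0.1098], [0.9531, -0.2863, -0.0985, 0.6213], [0.0001, 0.3257, -0.9455, 0.3742], [0.0, 0.0, 0.0, 1.0]]
```

View pics/wrist0.png

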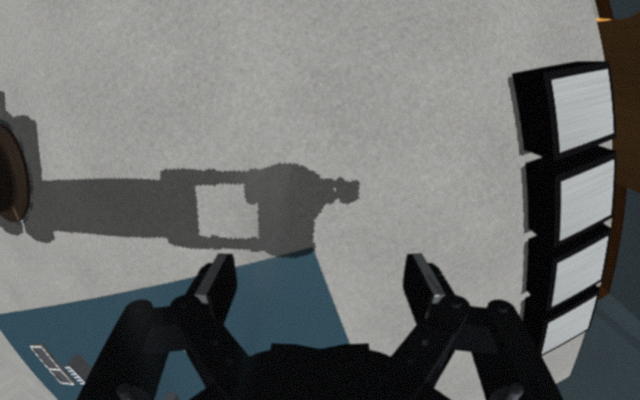

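View pics/crop0.png

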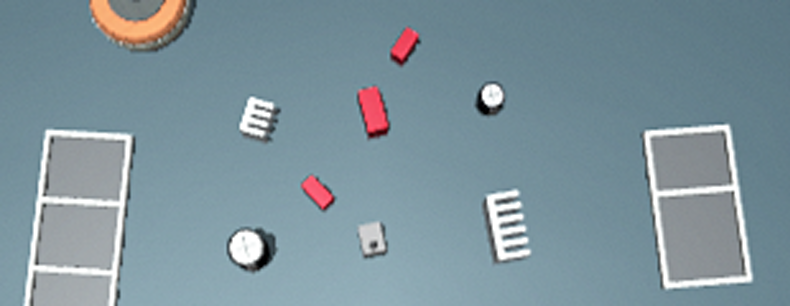

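```bash
cat > go.py <<'E'
from h import *
from scipy.spatial.transform import Rotation as R
def target(x,y,z,phi):
    """tool down, jaws along phi deg (mod 180)"""
    best=None
    j1=np.degrees(np.arctan2(y,x))
    phi=j1-((j1-phi+90)%180-90)   # j6 in [-90,90]
    s=env.get_state();q=s['orientation'];R0=R.from_quat([q[1],q[2],q[3],q[0]])
    c=np.radians(phi);yv=np.array([np.cos(c),np.sin(c),0]);zv=np.array([0,0,-1.]);xv=np.cross(yv,zv)
    for sg in(1,-1):
        Rt=R.from_matrix(np.c_[sg*xv,sg*yv,zv]);rv=(R0.inv()*Rt).as_rotvec(degrees=True)
        d=R0.inv().apply(np.array([x,y,z])-s['tcp_pos'])*100
        j6=j1-phi+(0 if sg==1 else 180)
        print('sg',sg,'shift cm',d.round(2),'turn',rv.round(1),'rows',max(np.linalg.norm(d)/4.17,np.linalg.norm(rv)/7.16).round(1))
    print('tcp',s['tcp_pos'].round(4),'yaw jaws',np.degrees(np.arctan2(*R0.apply([0,1,0])[1::-1])).round(2),'j',s['joints'].round(2),'F',s['ft_force'].round(1),'t',s['time'],'gap',round(s['finger_gap'],4))
if __name__=='__main__':
    import sys; target(*map(float,sys.argv[1:5]))
E
cat >> fit.py <<'E'
def pxf(p,X):
    K=p['camera_matrix'];T=p['pose']
    c=T[:3,:3].T@(np.asarray(X,float)-T[:3,3]); r=np.hypot(c[0],c[1]); th=np.arctan2(r,c[2])
    return K[:2,2]+K[0,0]*th*c[:2]/max(r,1e-9)
def hullmask(m):
    k,_,st,_=cv2.connectedComponentsWithStats(m.astype(np.uint8))
    c=cv2.findContours(m.astype(np.uint8),cv2.RETR_EXTERNAL,cv2.CHAIN_APPROX_NONE)[0]
    c=np.concatenate([x for x in c if len(x)>8]); o=np.zeros(m.shape,np.uint8); cv2.fillConvexPoly(o,cv2.convexHull(c),1); return o.astype(float)
def wristfit(n,q0,name=None):
    w=shot('wrist',name); u=pxf(w,[q0[0],q0[1],D[n][2]])
    rs=env.silhouettes(w,n); print('expected',u.round(),[(np.round(r['position']).tolist(),round(r['score'],2),int(r['mask'].sum())) for r in rs])
    rs=[r for r in rs if np.hypot(*(np.array(r['position'])-u))<50]
    if not rs: return
    q,f=fit(n,[(w,hullmask(rs[0]['mask']))],q0,pxf); print(n,q[:2].round(4),np.degrees(q[2]).round(1),'cost',round(f,3)); return q
E
python3 go.py 0.476 -0.12 0.15 96
```

```text
sg 1 shift cm [-49.   -59.52   8.13] turn [  0.   -0.  156.4] rows 21.8
sg -1 shift cm [-49.   -59.52   8.13] turn [  0.    0.  -23.6] rows 18.6
tcp [0.1894 0.5957 0.2313] yaw jaws 72.36 j [ 1.19  0.31  1.63 -0.    1.2  -0.07] F [0.5 0.8 0.8] t 2.2 gap 0.0851
```

{"fn": "step_arm", "kwargs": {
  "rows": [0,-49,-59.5,8.1,0,0,-23.6,0,-49,-59.5,8.1,0,0,-23.6,0,-49,-59.5,8.1,0,0,-23.6,0,-49,-59.5,8.1,0,0,-23.6,0,-49,-59.5,8.1,0,0,-23.6,0,-49,-59.5,8.1,0,0,-23.6,0,-49,-59.5,8.1,0,0,-23.6,0,-49,-59.5,8.1,0,0,-23.6,0,-49,-59.5,8.1,0,0,-23.6,0,-49,-59.5,8.1,0,0,-23.6,0,-49,-59.5,8.1,0,0,-23.6,0,-49,-59.5,8.1,0,0,-23.6,0,-49,-59.5,8.1,0,0,-23.6,0,-49,-59.5,8.1,0,0,-23.6,0,-49,-59.5,8.1,0,0,-23.6,0,-49,-59.5,8.1,0,0,-23.6,0,-49,-59.5,8.1,0,0,-23.6,0,-49,-59.5,8.1,0,0,-23.6,0,-49,-59.5,8.1,0,0,-23.6,0,-49,-59.5,8.1,0,0,-23.6]
}}

```text
time: 3.87
tcp_pos: [0.4785, -0.1247, 0.1506]
orientation: [0.001, -0.05, 0.999, -0.001]
ft_force: [0.1, -0.3, -0.4]
finger_gap: 0.0852
```

```bash
python3 - <<'E'
from fit import *
w=shot('wrist','wrist1')
print(env.get_state()['tcp_pos'])
Q=dict(sink_large=(.476,-.12,.1),sink_small=(.596,.11,.1),film_cap=(.598,-.001,.2),relay=(.473,.006,.1),tray_short=(.488,-.309,.01),cap_short=(.604,-.117,0),cap_tall=(.47,.123,0))
for n,q0 in Q.items():
    u=pxf(w,[q0[0],q0[1],D[n][2]]);rs=env.silhouettes(w,n)
    print(n,'exp',u.round(),[(np.round(r['position']).tolist(),round(r['score'],2),int(r['mask'].sum())) for r in rs])
    rs=[r for r in rs if np.hypot(*(np.array(r['position'])-u))<40]
    if rs: q,f=fit(n,[(w,hullmask(rs[0]['mask']))],q0,pxf); print('   ',q[:2].round(4),np.degrees(q[2]).round(1),'cost',round(f,3))
E
```

```text
[ 0.47698432 -0.12222567  0.15033415]
sink_large exp [326. 192.] [([328.0, 183.0], 0.72, 2845)]
    [ 0.4781 -0.1192] 5.7 cost 0.039
sink_small exp [504. 302.] [([493.0, 290.0], 0.65, 704)]
    [0.5981 0.1121] -21.7 cost 0.198
film_cap exp [422. 305.] [([377.0, 330.0], 0.97, 550), ([478.0, 239.0], 0.7, 553)]
relay exp [458. 197.] [([453.0, 196.0], 0.87, 1104)]
    [0.4751 0.0086] 9.0 cost 0.043
tray_short exp [145. 174.] [([149.0, 172.0], 0.73, 9491)]
    [ 0.4891 -0.3089] 1.0 cost 0.049
cap_short exp [315. 305.] [([316.0, 293.0], 0.7, 798)]
    [ 0.6047 -0.1166] 11.2 cost 0.076
cap_tall exp [560. 213.] [([546.0, 204.0], 0.9, 1557)]
    [0.4717 0.1247] -0.4 cost 0.067
```

View pics/wrist1.png

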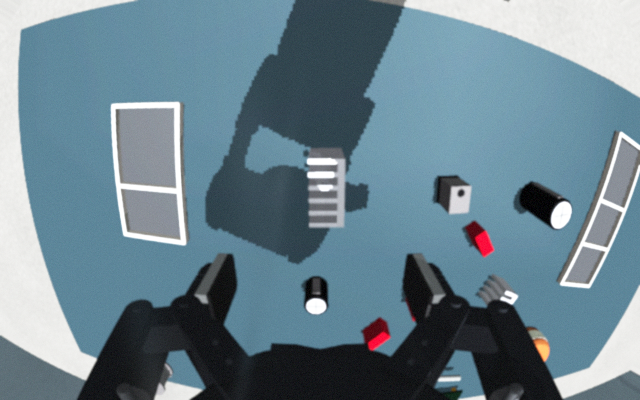

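```bash
python3 go.py 0.478 -0.1193 0.012 95.7
```

```text
sg 1 shift cm [-0.21 -0.09 13.84] turn [  -0.     0.  -179.6] rows 25.1
sg -1 shift cm [-0.21 -0.09 13.84] turn [0.  0.  0.4] rows 3.3
tcp [ 0.4758 -0.1187  0.1504] yaw jaws 96.07 j [-0.33  0.15  2.01  0.    0.98 -2.01] F [-0.2 -0.2 -1. ] t 4.2667 gap 0.0857
```

{"fn": "step_arm", "kwargs": {
  "rows": [0,-0.2,0,4,0,0,0.4,0,-0.2,0,8,0,0,0.4,0,-0.2,0,11.5,0,0,0.4,0,-0.2,0,13.8,0,0,0.4,0,-0.2,0,13.8,0,0,0.4,0,-0.2,0,13.8,0,0,0.4,1,-0.2,0,13.8,0,0,0.4,1,-0.2,0,13.8,0,0,0.4,1,-0.2,0,13.8,0,0,0.4,1,-0.2,0,13.8,0,0,0.4,1,-0.2,0,13.8,0,0,0.4,1,-0.2,0,13.8,0,0,0.4,1,-0.2,0,13.8,0,0,0.4,1,-0.2,0,13.8,0,0,0.4,1,-0.2,0,13.8,0,0,0.4,1,-0.2,0,13.8,0,0,0.4]
}}

```text
time: 5.6
tcp_pos: [0.4794, -0.1201, 0.0138]
orientation: [0.001, -0.049, 0.999, -0.0]
ft_force: [-0.1, 1.1, 7.0]
finger_gap: 0.0295
```

```bash
python3 go.py 0.417 0.300 0.12 82.9
```

```text
sg 1 shift cm [  2.12  42.41 -10.67] turn [-0.   0.1 12.7] rows 10.5
sg -1 shift cm [  2.12  42.41 -10.67] turn [-2.000e-01 -1.000e-01 -1.673e+02] rows 23.4
tcp [ 0.4794 -0.1201  0.0138] yaw jaws 95.56 j [-0.33  0.39  2.06  0.    0.69 -2.  ] F [-0.1  1.1  7. ] t 5.6 gap 0.0295
```

{"fn": "step_arm", "kwargs": {
  "rows": [1,0,0,-2,0,0,0,1,0,0,-5,0,0,0,1,0,0,-9,0,0,0,1,0,2,-10.7,0,0,0,1,0,5,-10.7,0,0,2,1,0.5,9,-10.7,0,0,4,1,1,13,-10.7,0,0,6,1,1,17,-10.7,0,0,8,1,1.5,21,-10.7,0,0,10,1,1.5,25,-10.7,0,0,12,1,2,29,-10.7,0,0,12.7,1,2,33,-10.7,0,0,12.7,1,2.1,37,-10.7,0,0,12.7,1,2.1,40,-10.7,0,0,12.7,1,2.1,41.5,-10.7,0,0,12.7,1,2.1,42.4,-10.7,0,0,12.7,1,2.1,42.4,-10.7,0,0,12.7,1,2.1,42.4,-10.7,0,0,12.7,1,2.1,42.4,-10.7,0,0,12.7]
}}

```text
time: 7.18
tcp_pos: [0.4159, 0.299, 0.119]
orientation: [-0.0, 0.063, 0.998, -0.001]
ft_force: [-0.6, -0.5, -1.3]
finger_gap: 0.0293
```

```bash
python3 - <<'E'
from fit import *
s=env.get_state();print(s['tcp_pos'],s['finger_gap'])
w=shot('wrist','wrist2')
for n,q0 in dict(tray_long=(.4825,.292,-.124)).items():
    u=pxf(w,[q0[0],q0[1],D[n][2]]);rs=env.silhouettes(w,n)
    print(n,'exp',u.round(),[(np.round(r['position']).tolist(),round(r['score'],2),int(r['mask'].sum())) for r in rs])
    if rs: q,f=fit(n,[(w,hullmask(rs[0]['mask']))],q0,pxf); print('   ',q[:2].round(4),np.degrees(q[2]).round(1),'cost',round(f,3))
im=w['img'].copy()
for q,c in(((.4825,.292,np.radians(-7.1)),(0,255,0)),(q,(0,0,255))):
    for x in pts('tray_long',q): cv2.circle(im,tuple(int(v) for v in pxf(w,x).round()),2,c,-1)
r=env.silhouettes(w,'sink_large');print([(np.round(k['position']),k['score'],k['mask'].sum()) for k in r])
cv2.imwrite('pics/wrist2.png',im)
E
python3 go.py 0.417 0.300 0.016 82.9
```

```text
[0.41585672 0.29895687 0.11895607] 0.029310917095378957
tray_long exp [321. 260.] [([327.0, 171.0], 0.75, 7400)]
    [0.4838 0.2922] -7.5 cost 0.038
[(array([319., 262.]), 0.68, np.int64(10206))]
sg 1 shift cm [-0.08  0.11 10.31] turn [-0.  -0.  -0.1] rows 2.5
sg -1 shift cm [-0.08  0.11 10.31] turn [-0.000e+00  1.000e-01  1.799e+02] rows 25.1
tcp [0.4161 0.299  0.1191] yaw jaws 82.76 j [ 0.54  0.24  1.98 -0.    0.92 -0.91] F [ 0.7  1.  -1.6] t 7.3333 gap 0.0293
```

View pics/wrist2.png

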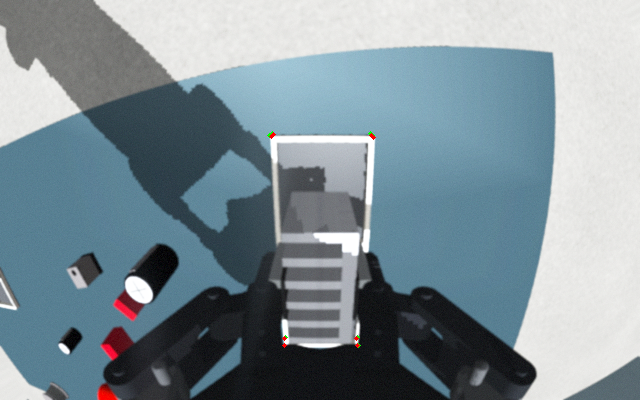

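{"fn": "step_arm", "kwargs": {
  "rows": [1,-0.2,0.1,4,0,0,0,1,-0.2,0.1,7,0,0,0,1,-0.2,0.1,9,0,0,0,1,-0.2,0.1,9.8,0,0,0,1,-0.2,0.1,10.2,0,0,0,1,-0.2,0.1,10.2,0,0,0,1,-0.2,0.1,10.2,0,0,0]
}}

```text
time: 7.92
tcp_pos: [0.4194, 0.3013, 0.0183]
orientation: [0.001, 0.063, 0.998, 0.001]
ft_force: [-0.1, -0.1, -1.1]
finger_gap: 0.0292
```

{"fn": "step_arm", "kwargs": {
  "rows": [1,0.1,-0.1,0.1,0,0,0,1,0.1,-0.1,0.2,0,0,0,1,0.1,-0.1,0.2,0,0,0]
}}

```text
time: 8.17
tcp_pos: [0.4182, 0.3006, 0.0168]
orientation: [0.001, 0.062, 0.998, 0.0]
ft_force: [-0.6, -0.9, 5.9]
finger_gap: 0.0293
```

Contact. Release, rise and move on to hover behind the tall capacitor.

{"fn": "step_arm", "kwargs": {
  "rows": [0.4,0,0,0,0,0,0,0.4,0,0,0,0,0,0,0.4,0,0,0,0,0,0,0.4,0,0,0,0,0,0,0.4,0,0,0,0,0,0,0.4,0,0,-1,0,0,0,0.4,0,0,-4,0,0,0,0.4,0,0,-8,0,0,0,0.4,0,0,-12,0,0,0,0.2,0,0,-14,0,0,0]
}}

```text
time: 9.0
tcp_pos: [0.4194, 0.3017, 0.1607]
orientation: [0.003, 0.062, 0.998, 0.002]
ft_force: [0.6, 0.9, 0.7]
finger_gap: 0.0619
```

```bash
python3 go.py 0.4717 0.1245 0.14 82.9;  python3 - <<'E'
from fit import *
wristfit('sink_large',(.418,.3003,-.125)); wristfit('cap_tall',(.4717,.1247,0))
E
```

```text
sg 1 shift cm [ -7.37 -16.94   2.04] turn [ 0.3  0.3 -0. ] rows 4.5
sg -1 shift cm [ -7.37 -16.94   2.04] turn [  0.5  -0.4 180. ] rows 25.1
tcp [0.4194 0.3017 0.1607] yaw jaws 82.87 j [ 0.54  0.18  1.95 -0.    1.   -0.91] F [0.6 0.9 0.7] t 9.0 gap 0.0619
expected [317. 188.] [([318.0, 178.0], 0.78, 2730)]
sink_large [0.4172 0.3013] -7.4 cost 0.063
expected [152. 261.] [([162.0, 247.0], 0.77, 1636)]
cap_tall [0.4715 0.1248] 1.9 cost 0.049
```

{"fn": "step_arm", "kwargs": {
  "rows": [0,-1.5,-4,0.5,0,0,0,0,-3.2,-8,1,0,0,0,0,-5,-12,1.5,0,0,0,0,-6.5,-15,2,0,0,0,0,-7.3,-16.8,2,0,0,0,0,-7.3,-16.9,2,0,0,0,0,-7.3,-16.9,3,0,0,0,0,-7.3,-16.9,7,0,0,0,0,-7.3,-16.9,11,0,0,0,0,-7.3,-16.9,13.5,0,0,0,0,-7.3,-16.9,13.8,0,0,0,0,-7.3,-16.9,13.8,0,0,0,1,-7.3,-16.9,13.8,0,0,0,1,-7.3,-16.9,13.8,0,0,0,1,-7.3,-16.9,13.8,0,0,0,1,-7.3,-16.9,13.8,0,0,0,1,-7.3,-16.9,13.8,0,0,0,1,-7.3,-16.9,13.8,0,0,0,1,-7.3,-16.9,13.8,0,0,0,1,-7.3,-16.9,13.8,0,0,0]
}}

```text
time: 10.87
tcp_pos: [0.4702, 0.1238, 0.0191]
orientation: [0.002, 0.062, 0.998, 0.0]
ft_force: [-0.8, 0.5, 6.9]
finger_gap: 0.0335
```

```bash
python3 - <<'E'
import numpy as np
for t,q,b in(('long',(.483,.292,-7.2),(-.066,.015,.081)),('short',(.4891,-.309,.9),(-.03,.044))):
    for x in b: print(t,x,np.round([q[0]+x*np.cos(np.radians(q[2])),q[1]+x*np.sin(np.radians(q[2]))],4))
E
python3 go.py 0.4979 0.2901 0.13 82.8
```

```text
long -0.066 [0.4175 0.3003]
long 0.015 [0.4979 0.2901]
long 0.081 [0.5634 0.2818]
short -0.03 [ 0.4591 -0.3095]
short 0.044 [ 0.5331 -0.3083]
sg 1 shift cm [ -0.72  16.86 -11.07] turn [0.1 0.2 0. ] rows 4.8
sg -1 shift cm [ -0.72  16.86 -11.07] turn [-3.0e-01  1.0e-01 -1.8e+02] rows 25.1
tcp [0.4702 0.1238 0.0191] yaw jaws 82.85 j [ 0.17  0.37  2.08  0.    0.69 -1.28] F [-0.8  0.5  6.9] t 10.8667 gap 0.0335
```

{"fn": "step_arm", "kwargs": {
  "rows": [1,0,0,-2,0,0,0,1,0,0,-6,0,0,0,1,0,1,-10,0,0,0,1,0,4,-11,0,0,0,1,-0.2,8,-11,0,0,0,1,-0.5,12,-11,0,0,0,1,-0.7,15,-11,0,0,0,1,-0.7,16.8,-11,0,0,0,1,-0.7,16.8,-11,0,0,0,1,-0.7,16.8,-11,0,0,0,1,-0.7,16.8,-8,0,0,0,1,-0.7,16.8,-5,0,0,0,1,-0.7,16.8,-2,0,0,0,1,-0.7,16.8,-0.8,0,0,0,1,-0.7,16.8,-0.5,0,0,0,1,-0.7,16.8,-0.5,0,0,0,1,-0.7,16.8,-0.5,0,0,0]
}}

```text
time: 12.28
tcp_pos: [0.4966, 0.2883, 0.0227]
orientation: [0.0, 0.063, 0.998, -0.0]
ft_force: [-0.5, 0.2, -1.0]
finger_gap: 0.0337
```

{"fn": "step_arm", "kwargs": {
  "rows": [1,-0.1,0.1,0,0,0,0,1,-0.1,0.1,0.1,0,0,0,1,-0.1,0.1,0.2,0,0,0,1,-0.1,0.1,0.2,0,0,0]
}}

```text
time: 12.62
tcp_pos: [0.4984, 0.2902, 0.0215]
orientation: [0.001, 0.062, 0.998, 0.0]
ft_force: [-0.8, -1.5, 4.2]
finger_gap: 0.0337
```

{"fn": "step_arm", "kwargs": {
  "rows": [0.35,0,0,0,0,0,0,0.35,0,0,0,0,0,0,0.35,0,0,0,0,0,0,0.35,0,0,0,0,0,0,0.35,0,0,0,0,0,0,0.35,0,0,-1,0,0,0,0.35,0,0,-4,0,0,0,0.35,0,0,-8,0,0,0,0.2,0,0,-12,0,0,0,0.2,0,0,-14,0,0,0]
}}

```text
time: 13.45
tcp_pos: [0.5001, 0.2915, 0.1662]
orientation: [0.003, 0.062, 0.998, 0.002]
ft_force: [0.5, 1.6, 0.4]
finger_gap: 0.0682
```

```bash
python3 go.py 0.55 0.0 0.16 102;  python3 - <<'E'
from fit import *
wristfit('cap_tall',(.4979,.2901,0))
E
```

```text
sg 1 shift cm [ -8.57 -28.31   0.55] turn [  0.6  -0.3 160.9] rows 22.5
sg -1 shift cm [ -8.57 -28.31   0.55] turn [  0.2   0.4 -19.1] rows 7.1
tcp [0.5001 0.2915 0.1662] yaw jaws 82.87 j [ 0.45  0.29  1.8   0.    1.04 -0.99] F [0.5 1.6 0.4] t 13.45 gap 0.0682
expected [317. 190.] [([317.0, 186.0], 0.93, 1805), ([113.0, 275.0], 0.68, 901)]
cap_tall [0.5008 0.2904] 2.8 cost 0.047
```

{"fn": "step_arm", "kwargs": {
  "rows": [0,-1.2,-4,0.5,0,0,-3,0,-2.4,-8,0.5,0,0,-6,0,-3.6,-12,0.5,0,0,-9,0,-4.8,-16,0.5,0,0,-12,0,-6,-20,0.5,0,0,-15,0,-7.2,-24,0.5,0,0,-18,0,-8.2,-27,0.5,0,0,-19,0,-8.6,-28.3,0.5,0,0,-19,0,-8.6,-28.3,0.5,0,0,-19,0,-8.6,-28.3,0.5,0,0,-19,0,-8.6,-28.3,0.5,0,0,-19]
}}

```text
time: 14.47
tcp_pos: [0.5468, -0.0002, 0.1547]
orientation: [-0.001, -0.103, 0.995, 0.001]
ft_force: [-0.0, 0.2, -0.6]
finger_gap: 0.085
```

```bash
python3 - <<'E'
from fit import *
wristfit('film_cap',(.599,-.001,.2),'wrist3');wristfit('relay',(.475,.0085,.16));wristfit('sink_small',(.598,.111,.1))
a=shot('top');b=shot('scene')
for n,q in dict(cap_tall=(.4979,.29,0),sink_large=(.4175,.3,-.125)).items():
    va=[(a,env.silhouettes(a,n)[0]),(b,env.silhouettes(b,n)[0])]
    q,f=fit(n,[(p,r['mask']) for p,r in va],q);print(n,q,f)
E
python3 go.py 0.599 -0.001 0.012 102
```

```text
expected [307. 241.] [([310.0, 233.0], 0.75, 1170), ([383.0, 171.0], 0.75, 624), ([265.0, 273.0], 0.68, 710), ([464.0, 361.0], 0.56, 448)]
film_cap [ 5.996e-01 -3.000e-04] 12.0 cost 0.048
expected [347. 110.] [([347.0, 111.0], 0.97, 875)]
relay [0.4749 0.0088] 7.8 cost 0.052
expected [417. 258.] [([407.0, 245.0], 0.71, 906)]
sink_small [0.5978 0.1114] -21.8 cost 0.136
sg 1 shift cm [-5.02 -1.07 14.33] turn [  0.    0.  179.9] rows 25.1
sg -1 shift cm [-5.02 -1.07 14.33] turn [-0.   0.  -0.1] rows 3.7
tcp [ 0.5476 -0.0009  0.1553] yaw jaws 101.91 j [-0.08  0.25  1.88 -0.    1.01 -1.86] F [-0.   0.4  0.5] t 14.9167 gap 0.0856Traceback (most recent call last):
  File "<stdin>", line 5, in <module>
IndexError: list index out of range
```

View pics/wrist3.png

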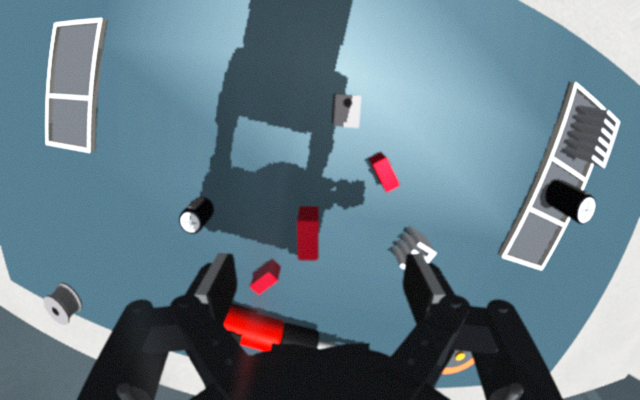

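{"fn": "step_arm", "kwargs": {
  "rows": [0.4,-3,-0.6,1,0,0,0,0.4,-5.1,-1,3,0,0,0,0.4,-5.1,-1,6,0,0,0,0.4,-5.1,-1,8,0,0,0,0.4,-5.1,-1,10,0,0,0,0.4,-5.1,-1,13,0,0,0,0.4,-5.1,-1,14.3,0,0,0,0.4,-5.1,-1,14.3,0,0,0,0.4,-5.1,-1,14.3,0,0,0,1,-5.1,-1,14.3,0,0,0,1,-5.1,-1,14.3,0,0,0,1,-5.1,-1,14.3,0,0,0,1,-5.1,-1,14.3,0,0,0,1,-5.1,-1,14.3,0,0,0,1,-5.1,-1,14.3,0,0,0,1,-5.1,-1,14.3,0,0,0,1,-5.1,-1,14.3,0,0,0]
}}

```text
time: 16.33
tcp_pos: [0.6016, -0.0008, 0.0145]
orientation: [0.002, -0.103, 0.995, -0.0]
ft_force: [-0.3, -0.4, 6.8]
finger_gap: 0.0187
```

```bash
python3 go.py 0.5634 0.2818 0.13 82.8
```

```text
sg 1 shift cm [ -2.11  28.43 -11.57] turn [-0.   0.2 19.1] rows 7.4
sg -1 shift cm [ -2.11  28.43 -11.57] turn [  -0.3   -0.  -160.9] rows 22.5
tcp [ 0.6016 -0.0008  0.0145] yaw jaws 101.86 j [-0.07  0.54  1.8   0.    0.79 -1.85] F [-0.3 -0.4  6.8] t 16.3333 gap 0.0187
```

{"fn": "step_arm", "kwargs": {
  "rows": [1,0,0,-2,0,0,0,1,0,0,-6,0,0,0,1,0,0,-10,0,0,0,1,0,3,-11.5,0,0,3,1,-0.3,7,-11.5,0,0,6,1,-0.6,11,-11.5,0,0,9,1,-1,15,-11.5,0,0,12,1,-1.4,19,-11.5,0,0,15,1,-1.8,23,-11.5,0,0,18,1,-2.2,27,-11.5,0,0,19,1,-2.2,28.4,-11.5,0,0,19,1,-2.2,28.4,-11.5,0,0,19,1,-2.2,28.4,-11,0,0,19,1,-2.2,28.4,-8,0,0,19,1,-2.2,28.4,-5,0,0,19,1,-2.2,28.4,-2,0,0,19,1,-2.2,28.4,-0.8,0,0,19,1,-2.2,28.4,-0.5,0,0,19,1,-2.2,28.4,-0.5,0,0,19,1,-2.2,28.4,-0.5,0,0,19]
}}

```text
time: 18.0
tcp_pos: [0.5633, 0.2802, 0.0174]
orientation: [0.0, 0.063, 0.998, -0.0]
ft_force: [0.3, -0.7, -0.9]
finger_gap: 0.0189
```

```bash
python3 go.py 0.5645 0.2818 0.0165 82.8
```

```text
sg 1 shift cm [-0.1   0.17  0.09] turn [-0.  0. -0.] rows 0.1
sg -1 shift cm [-0.1   0.17  0.09] turn [  0.   0. 180.] rows 25.1
tcp [0.5633 0.2802 0.0174] yaw jaws 82.77 j [ 0.39  0.58  1.73 -0.    0.83 -1.05] F [ 0.3 -0.7 -0.9] t 18.0 gap 0.0189
```

{"fn": "step_arm", "kwargs": {
  "rows": [1,0,0.1,0,0,0,0,1,0,0.1,0.1,0,0,0,1,0,0.1,0.2,0,0,0,1,0,0.1,0.2,0,0,0]
}}

```text
time: 18.33
tcp_pos: [0.5637, 0.2825, 0.0166]
orientation: [0.0, 0.062, 0.998, -0.0]
ft_force: [-0.1, -1.6, 5.3]
finger_gap: 0.019
```

{"fn": "step_arm", "kwargs": {
  "rows": [0.5,0,0,0,0,0,0,0.5,0,0,0,0,0,0,0.5,0,0,0,0,0,0,0.5,0,0,0,0,0,0,0.5,0,0,0,0,0,0,0.5,0,0,-1,0,0,0,0.5,0,0,-4,0,0,0,0.2,0,0,-8,0,0,0,0.2,0,0,-12,0,0,0,0,6,0,-14,0,0,0,0,7,0,-14,0,0,0,0,7,0,-14,0,0,0,0,7,0,-14,0,0,0,0,7,0,-14,0,0,0]
}}

```text
time: 19.5
tcp_pos: [0.4939, 0.2917, 0.1559]
orientation: [0.001, 0.062, 0.998, 0.0]
ft_force: [-0.7, 0.1, 0.3]
finger_gap: 0.085
```

```bash
python3 - <<'E'
from fit import *
wristfit('tray_long',(.483,.292,-.125))
wristfit('cap_tall',(.4979,.2901,0));wristfit('film_cap',(.5634,.2818,-.125),'wrist4')
wristfit('sink_large',(.4175,.3003,-.125));
E
python3 go.py 0.545 0.11 0.14 70
```

```text
expected [318. 169.] [([320.0, 149.0], 0.62, 14889)]
tray_long [0.4832 0.2927] -7.2 cost 0.063
expected [318. 202.] [([320.0, 197.0], 0.71, 1963)]
cap_tall [0.5012 0.2902] -6.8 cost 0.037
expected [319. 258.] [([126.0, 231.0], 0.66, 615), ([320.0, 248.0], 0.57, 1121), ([114.0, 315.0], 0.55, 223)]
film_cap [0.5638 0.2826] -8.0 cost 0.08
expected [319. 100.] [([321.0, 100.0], 0.58, 2219), ([167.0, 368.0], 0.27, 788)]
sink_large [0.4165 0.301 ] -7.1 cost 0.024
sg 1 shift cm [ -7.36 -17.34   1.48] turn [-0.  -0.  12.8] rows 4.5
sg -1 shift cm [ -7.36 -17.34   1.48] turn [   0.    -0.  -167.2] rows 23.3
tcp [0.4937 0.2913 0.1547] yaw jaws 82.84 j [ 0.46  0.29  1.82 -0.    1.03 -0.99] F [-0.1  0.1  0.9] t 19.9 gap 0.0854
```

View pics/wrist4.png

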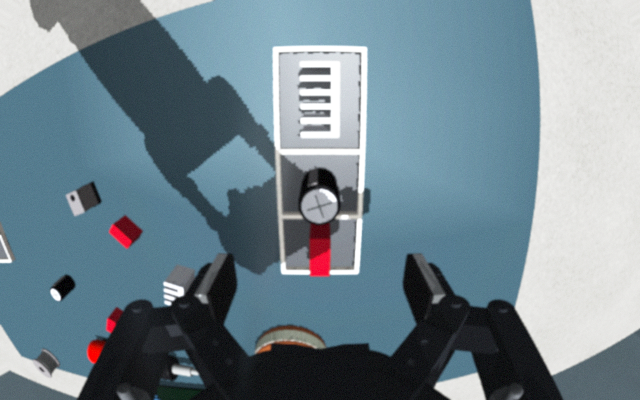

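{"fn": "step_arm", "kwargs": {
  "rows": [0,-1.5,-4,0,0,0,3,0,-3,-8,0.5,0,0,6,0,-5,-12,1,0,0,9,0,-6.5,-15,1.5,0,0,12,0,-7.4,-17.3,1.5,0,0,12.8,0,-7.4,-17.3,1.5,0,0,12.8,0,-7.4,-17.3,1.5,0,0,12.8,0,-7.4,-17.3,1.5,0,0,12.8]
}}

```text
time: 20.57
tcp_pos: [0.5453, 0.1109, 0.1402]
orientation: [-0.0, 0.173, 0.985, 0.0]
ft_force: [-0.2, 0.5, 1.7]
finger_gap: 0.0853
```

```bash
python3 - <<'E'
from fit import *
q=wristfit('sink_small',(.598,.111,-.38),'wrist5')
w=shot('wrist'); im=w['img'].copy()
u=pxf(w,[q[0],q[1],.04]).astype(int)
S=7;c=cv2.resize(im[u[1]-40:u[1]+40,u[0]-50:u[0]+50],None,fx=S,fy=S,interpolation=cv2.INTER_CUBIC)
for qq,col in((q,(0,0,255)),):
    P=np.array([(pxf(w,x)-[u[0]-50,u[1]-40]+.5)*S for x in pts('sink_small',qq)]).astype(int)
    for k in(0,4): cv2.polylines(c,[P[k:k+4]],True,(0,255*(k>0),255),1)
    cv2.circle(c,tuple(int(v) for v in P[4]),5,(255,0,0),-1)
cv2.imwrite('pics/crop5.png',c)
E
```

```text
expected [339. 247.] [([335.0, 240.0], 0.9, 1326)]
sink_small [0.599  0.1116] -22.1 cost 0.051
```

View pics/crop5.png

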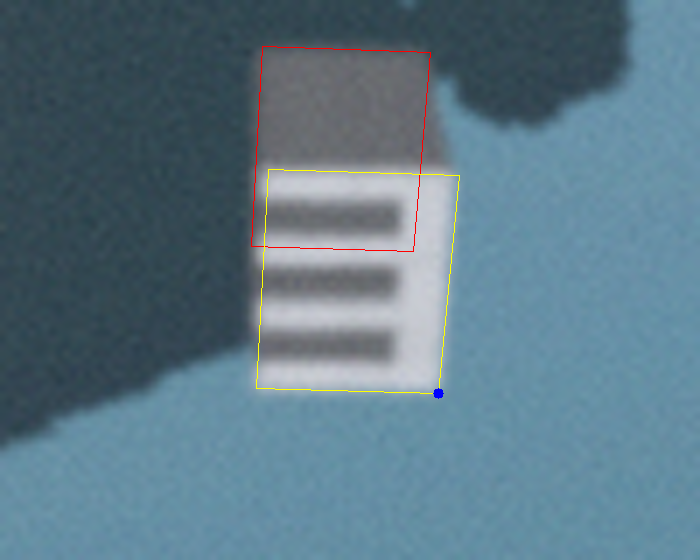

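```bash
python3 go.py 0.5985 0.1112 0.012 69
```

```text
sg 1 shift cm [-5.05  1.75 12.83] turn [ 0.  -0.   1.2] rows 3.3
sg -1 shift cm [-5.05  1.75 12.83] turn [   0.     0.  -178.8] rows 25.0
tcp [0.545  0.1119 0.1403] yaw jaws 70.17 j [ 0.12  0.28  1.87  0.    0.99 -1.1 ] F [ 0.7  0.9 -0. ] t 20.7167 gap 0.0848
```

{"fn": "step_arm", "kwargs": {
  "rows": [0.4,-3,1,1,0,0,1.2,0.4,-5,1.8,3,0,0,1.2,0.4,-5,1.8,5,0,0,1.2,0.4,-5,1.8,6,0,0,1.2,0.4,-5,1.8,8,0,0,1.2,0.4,-5,1.8,11,0,0,1.2,0.4,-5,1.8,12.8,0,0,1.2,0.4,-5,1.8,12.8,0,0,1.2,0.4,-5,1.8,12.8,0,0,1.2,1,-5,1.8,12.8,0,0,1.2,1,-5,1.8,12.8,0,0,1.2,1,-5,1.8,12.8,0,0,1.2,1,-5,1.8,12.8,0,0,1.2,1,-5,1.8,12.8,0,0,1.2,1,-5,1.8,12.8,0,0,1.2,1,-5,1.8,12.8,0,0,1.2,1,-5,1.8,12.8,0,0,1.2]
}}

```text
time: 22.13
tcp_pos: [0.6005, 0.1109, 0.0146]
orientation: [0.002, 0.183, 0.983, 0.001]
ft_force: [0.0, 0.1, 7.2]
finger_gap: 0.0233
```

```bash
python3 go.py 0.4591 -0.309 0.13 90.9
```

```text
sg 1 shift cm [ -2.   -44.24 -11.63] turn [ 3.00e-01 -1.00e-01  1.58e+02] rows 22.1
sg -1 shift cm [ -2.   -44.24 -11.63] turn [  0.1   0.2 -22. ] rows 11.0
tcp [0.6005 0.1109 0.0146] yaw jaws 68.85 j [ 0.11  0.56  1.78  0.    0.8  -1.09] F [0.  0.1 7.2] t 22.1333 gap 0.0233
```

{"fn": "step_arm", "kwargs": {
  "rows": [1,0,0,-2,0,0,0,1,0,0,-6,0,0,0,1,0,0,-10,0,0,0,1,0,-3,-11.6,0,0,-2,1,-0.3,-7,-11.6,0,0,-4,1,-0.6,-11,-11.6,0,0,-6,1,-0.8,-15,-11.6,0,0,-8,1,-1,-19,-11.6,0,0,-10,1,-1.2,-23,-11.6,0,0,-12,1,-1.4,-27,-11.6,0,0,-14,1,-1.6,-31,-11.6,0,0,-16,1,-1.8,-35,-11.6,0,0,-18,1,-2,-39,-11.6,0,0,-20,1,-2.1,-43,-11.6,0,0,-22,1,-2.1,-44.2,-11.6,0,0,-22,1,-2.1,-44.2,-11.6,0,0,-22,1,-2.1,-44.2,-11.6,0,0,-22,1,-2.1,-44.2,-11.6,0,0,-22,1,-2.1,-44.2,-11.6,0,0,-22]
}}

```text
time: 23.72
tcp_pos: [0.4589, -0.3077, 0.1281]
orientation: [-0.0, -0.008, 1.0, 0.0]
ft_force: [0.2, 0.7, 0.2]
finger_gap: 0.0228
```

```bash
python3 - <<'E'
from fit import *
q=wristfit('tray_short',(.489,-.309,.015),'wrist6')
w=shot('wrist'); im=w['img']
for qq,c in(((.489,-.309,np.radians(.9)),(0,255,0)),(q,(0,0,255))):
    for x in pts('tray_short',qq): cv2.circle(im,tuple(int(v) for v in pxf(w,x).round()),1,c,-1)
cv2.imwrite('pics/wrist6.png',im)
E
python3 go.py 0.4595 -0.309 0.0185 90.9
```

```text
expected [317. 220.] []
sg 1 shift cm [-0.03 -0.1  10.97] turn [   0.     0.  -179.9] rows 25.1
sg -1 shift cm [-0.03 -0.1  10.97] turn [ 0.  -0.   0.1] rows 2.6
tcp [ 0.4592 -0.308   0.1282] yaw jaws 90.98 j [-0.67  0.29  1.88  0.    0.96 -2.26] F [-0.4 -0.3  0. ] t 23.8667 gap 0.0228Traceback (most recent call last):
  File "<stdin>", line 5, in <module>
  File "fit.py", line 9, in pts
    c,s=np.cos(q[2]),np.sin(q[2]); b=b@np.array([[c,s],[-s,c]])+q[:2]
               ~^^^
TypeError: 'NoneType' object is not subscriptable
```

View pics/wrist6.png

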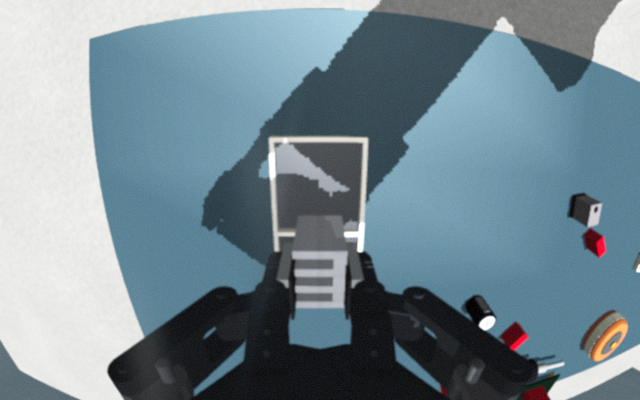

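{"fn": "step_arm", "kwargs": {
  "rows": [1,-0.1,-0.1,4,0,0,0,1,-0.1,-0.1,7,0,0,0,1,-0.1,-0.1,9.5,0,0,0,1,-0.1,-0.1,10.6,0,0,0,1,-0.1,-0.1,10.9,0,0,0,1,-0.1,-0.1,10.9,0,0,0,1,-0.1,-0.1,11,0,0,0,1,-0.1,-0.1,11.1,0,0,0,1,-0.1,-0.1,11.2,0,0,0,1,-0.1,-0.1,11.2,0,0,0]
}}

```text
time: 24.7
tcp_pos: [0.4607, -0.3109, 0.0176]
orientation: [0.001, -0.008, 1.0, -0.001]
ft_force: [-0.0, 1.0, 3.7]
finger_gap: 0.023
```

```bash
python3 - <<'E'
from fit import *
q=(.489,-.309,np.radians(.9))
im=cv2.imread('pics/wrist6.png')
w=shot('wrist');im=w['img']
print([pxf(w,x).round(1).tolist() for x in pts('tray_short',q)[4:]])
# near wall outer edges along columns / rows
print(im[100:180:1,300].mean(1).astype(int).tolist())
E
```

```text
[[378.0, 369.1], [405.2, 166.1], [238.7, 166.0], [264.5, 369.2]]
[77, 72, 69, 77, 71, 70, 75, 72, 74, 70, 76, 74, 71, 79, 77, 72, 73, 73, 75, 74, 72, 75, 73, 74, 71, 74, 74, 73, 73, 71, 72, 71, 69, 74, 70, 66, 71, 73, 77, 71, 69, 72, 68, 67, 73, 76, 71, 74, 69, 76, 69, 72, 73, 71, 70, 71, 70, 71, 69, 78, 77, 84, 101, 126, 136, 167, 214, 233, 235, 233, 233, 233, 231, 205, 156, 109, 85, 89, 85, 90]
```

{"fn": "step_arm", "kwargs": {
  "rows": [0.5,0,0,0,0,0,0,0.5,0,0,0,0,0,0,0.5,0,0,0,0,0,0,0.5,0,0,0,0,0,0,0.5,0,0,0,0,0,0,0.5,0,0,-1,0,0,0,0.5,0,0,-4,0,0,0,0.5,0,0,-8,0,0,0,0.2,0,0,-11,0,0,0,0.2,0,0,-12,0,0,0]
}}

```text
time: 25.58
tcp_pos: [0.4628, -0.3128, 0.1424]
orientation: [0.004, -0.008, 1.0, -0.003]
ft_force: [0.9, -0.5, 1.1]
finger_gap: 0.0658
```

```bash
python3 go.py 0.475 0.0087 0.13 98
```

```text
sg 1 shift cm [-1.7  32.13  1.05] turn [  0.6   0.6 172.9] rows 24.1
sg -1 shift cm [-1.7  32.13  1.05] turn [-0.4  0.4 -7.1] rows 7.7
tcp [ 0.4628 -0.3128  0.1424] yaw jaws 90.87 j [-0.67  0.28  1.87 -0.    0.98 -2.26] F [ 0.9 -0.5  1.1] t 25.5833 gap 0.0658
```

{"fn": "step_arm", "kwargs": {
  "rows": [0.2,0,3,0,0,0,0,0.2,0,7,0.5,0,0,-1,0.2,-0.4,11,1,0,0,-2,0.2,-0.8,15,1,0,0,-3,0.2,-1,19,1,0,0,-5,0.2,-1.2,23,1,0,0,-6,0.2,-1.4,27,1,0,0,-7,0.2,-1.6,31,1,0,0,-7,0.2,-1.6,32,1,0,0,-7,0.2,-1.6,32,1,0,0,-7,0.2,-1.6,32,1,0,0,-7]
}}

```text
time: 26.5
tcp_pos: [0.4706, 0.01, 0.1262]
orientation: [-0.0, -0.07, 0.998, -0.0]
ft_force: [-0.6, 0.1, 0.3]
finger_gap: 0.0683
```

```bash
python3 - <<'E'
from fit import *
wristfit('relay',(.475,.0087,.14));wristfit('relay',(.475,.0087,.14));
E
python3 go.py 0.475 0.0087 0.01 98
```

```text
expected [317. 203.] [([316.0, 196.0], 0.75, 1134)]
relay [0.475  0.0087] 8.7 cost 0.064
expected [319. 203.] [([317.0, 199.0], 0.84, 1113), ([55.0, 176.0], 0.53, 5159)]
relay [0.4753 0.0082] 7.9 cost 0.074
sg 1 shift cm [-0.41 -0.02 11.62] turn [ -0.    0.  179.7] rows 25.1
sg -1 shift cm [-0.41 -0.02 11.62] turn [-0.  -0.  -0.3] rows 2.8
tcp [0.4709 0.0084 0.1262] yaw jaws 97.74 j [-0.07  0.15  2.07 -0.    0.92 -1.78] F [0.1 0.3 0.3] t 26.7 gap 0.0677
```

{"fn": "step_arm", "kwargs": {
  "rows": [0.4,-0.4,0,2,0,0,-0.3,0.4,-0.4,0,4,0,0,-0.3,0.4,-0.4,0,5,0,0,-0.3,0.4,-0.4,0,6.5,0,0,-0.3,0.4,-0.4,0,9,0,0,-0.3,0.4,-0.4,0,11.5,0,0,-0.3,0.4,-0.4,0,11.8,0,0,-0.3,0.4,-0.4,0,11.8,0,0,-0.3,1,-0.4,0,11.8,0,0,-0.3,1,-0.4,0,11.8,0,0,-0.3,1,-0.4,0,11.8,0,0,-0.3,1,-0.4,0,11.8,0,0,-0.3,1,-0.4,0,11.8,0,0,-0.3,1,-0.4,0,11.8,0,0,-0.3,1,-0.4,0,11.8,0,0,-0.3,1,-0.4,0,11.8,0,0,-0.3]
}}

```text
time: 28.03
tcp_pos: [0.4767, 0.0102, 0.01]
orientation: [0.002, -0.071, 0.997, -0.0]
ft_force: [-0.1, -0.5, 7.4]
finger_gap: 0.02
```

```bash
python3 go.py 0.534 -0.309 0.12 90.9
```

```text
sg 1 shift cm [ -1.17 -32.42 -10.97] turn [-3.000e-01 -1.000e-01 -1.727e+02] rows 24.1
sg -1 shift cm [ -1.17 -32.42 -10.97] turn [-0.   0.2  7.3] rows 8.2
tcp [0.4767 0.0102 0.01  ] yaw jaws 98.18 j [-0.07  0.37  2.1  -0.    0.67 -1.78] F [-0.1 -0.5  7.4] t 28.0333 gap 0.02
```

{"fn": "step_arm", "kwargs": {
  "rows": [1,0,0,-2,0,0,0,1,0,0,-6,0,0,0,1,0,0,-10,0,0,0,1,0,-3,-11,0,0,1,1,-0.2,-7,-11,0,0,2,1,-0.4,-11,-11,0,0,3,1,-0.6,-15,-11,0,0,4,1,-0.8,-19,-11,0,0,5,1,-1,-23,-11,0,0,6,1,-1.1,-27,-11,0,0,7.2,1,-1.2,-31,-11,0,0,7.2,1,-1.2,-32.4,-11,0,0,7.2,1,-1.2,-32.4,-11,0,0,7.2,1,-1.2,-32.4,-10,0,0,7.2,1,-1.2,-32.4,-7,0,0,7.2,1,-1.2,-32.4,-4,0,0,7.2,1,-1.2,-32.4,-1.5,0,0,7.2,1,-1.2,-32.4,-0.7,0,0,7.2,1,-1.2,-32.4,-0.6,0,0,7.2,1,-1.2,-32.4,-0.6,0,0,7.2]
}}

```text
time: 29.7
tcp_pos: [0.5321, -0.3062, 0.0137]
orientation: [-0.001, -0.009, 1.0, 0.001]
ft_force: [0.0, 0.5, -0.3]
finger_gap: 0.0205
```

```bash
python3 go.py 0.5343 -0.309 0.012 90.9
```

```text
sg 1 shift cm [-0.22 -0.28  0.17] turn [ 2.000e-01  1.000e-01 -1.798e+02] rows 25.1
sg -1 shift cm [-0.22 -0.28  0.17] turn [ 0.1 -0.1  0.2] rows 0.1
tcp [ 0.5321 -0.3062  0.0137] yaw jaws 91.07 j [-0.59  0.57  1.77  0.    0.81 -2.18] F [ 0.   0.5 -0.3] t 29.7 gap 0.0205
```

{"fn": "step_arm", "kwargs": {
  "rows": [1,0,-0.1,0,0,0,0,1,0,-0.1,0.1,0,0,0,1,0,-0.1,0.2,0,0,0,1,0,-0.1,0.2,0,0,0]
}}

```text
time: 30.03
tcp_pos: [0.5331, -0.3093, 0.0128]
orientation: [0.0, -0.008, 1.0, 0.0]
ft_force: [-0.0, 1.6, 1.6]
finger_gap: 0.0202
```

{"fn": "step_arm", "kwargs": {
  "rows": [1,-0.1,0,0,0,0,0,1,-0.1,0,0.1,0,0,0,1,-0.1,0,0.1,0,0,0,0.5,-0.1,0,0.1,0,0,0,0.5,-0.1,0,0.1,0,0,0,0.5,-0.1,0,0.1,0,0,0,0.5,-0.1,0,0.1,0,0,0,0.5,-0.1,0,0.1,0,0,0,0.5,0,0,-1,0,0,0,0.5,0,0,-4,0,0,0,0.5,0,0,-8,0,0,0,0.2,0,0,-12,0,0,0,0.2,7,0,-14,0,0,0,0.2,7,0,-14,0,0,0,0.2,7,0,-14,0,0,0,0.2,7,0,-14,0,0,0,0.2,7,0,-14,0,0,0]
}}

```text
time: 31.45
tcp_pos: [0.4632, -0.3111, 0.1529]
orientation: [0.001, -0.008, 1.0, -0.0]
ft_force: [-0.1, -0.6, 0.1]
finger_gap: 0.0682
```

```bash
python3 - <<'E'
from fit import *
wristfit('tray_short',(.489,-.309,.015),'wrist7')
wristfit('relay',(.533,-.308,.015));wristfit('sink_small',(.459,-.309,.015))
a=shot('top','top7')
for n,q in dict(cap_tall=(.4979,.29,0),sink_large=(.4175,.3,-.125),film_cap=(.5634,.2818,-.125),sink_small=(.459,-.3095,.015),relay=(.533,-.308,.015),tray_long=(.4825,.292,-.125),tray_short=(.488,-.309,.015)).items():
    u=px(a,[q[0],q[1],D[n][2]]); r=[k for k in env.silhouettes(a,n) if np.hypot(*(u-k['position']))<20]
    if r: q2,f=fit(n,[(a,hullmask(r[0]['mask']))],q);print(n,q2[:2].round(4),np.degrees(q2[2]).round(1),round(f,3))
    else: print(n,'miss')
E
python3 go.py 0.48 0.2917 0.16 82.8
```

```text
expected [321. 206.] [([323.0, 204.0], 0.79, 10051)]
tray_short [ 0.4888 -0.3082] 0.9 cost 0.024
expected [321. 257.] [([319.0, 250.0], 0.77, 881)]
relay [ 0.5345 -0.309 ] 1.2 cost 0.037
expected [321. 185.] [([315.0, 180.0], 0.95, 1279)]
sink_small [ 0.4604 -0.311 ] 0.1 cost 0.063
cap_tall [0.4974 0.2902] 7.5 0.108
sink_large [0.4147 0.3052] -7.0 0.203
film_cap [0.5595 0.2816] -7.3 0.082
sink_small miss
relay [ 0.53 -0.31] 35.5 0.198
tray_long [0.4815 0.293 ] -6.9 0.041
tray_short [ 0.4879 -0.3081] -0.8 0.076
sg 1 shift cm [-2.74 60.21 -0.78] turn [-0.  -0.   8.2] rows 14.5
sg -1 shift cm [-2.74 60.21 -0.78] turn [   0.    -0.  -171.8] rows 24.0
tcp [ 0.4628 -0.3108  0.1523] yaw jaws 90.97 j [-0.67  0.27  1.86 -0.    1.01 -2.26] F [ 0.8 -0.3  0.1] t 32.15 gap 0.0685
```

View pics/wrist7.png

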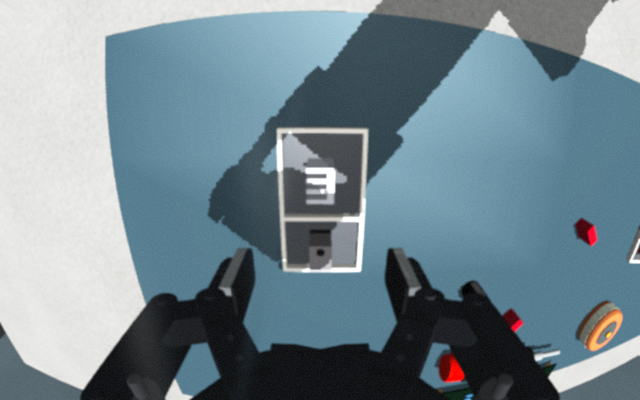

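```bash
python3 - <<'E'
from fit import *
a=cv2.imread('pics/top7.png');b=shot('scene')['img']
A=cv2.resize(a[120:330,160:480],None,fx=1.7,fy=1.7);B=cv2.resize(b[100:300,200:540],None,fx=1.6,fy=1.6)
A=cv2.copyMakeBorder(A,0,0,0,0,cv2.BORDER_CONSTANT);m=min(A.shape[1],B.shape[1])
cv2.imwrite('pics/fin.png',np.r_[A[:280,:m],B[:,:m]]); print(np.r_[A[:280,:m],B[:,:m]].shape)
E
```

```text
(600, 544, 3)
```

View pics/fin.png

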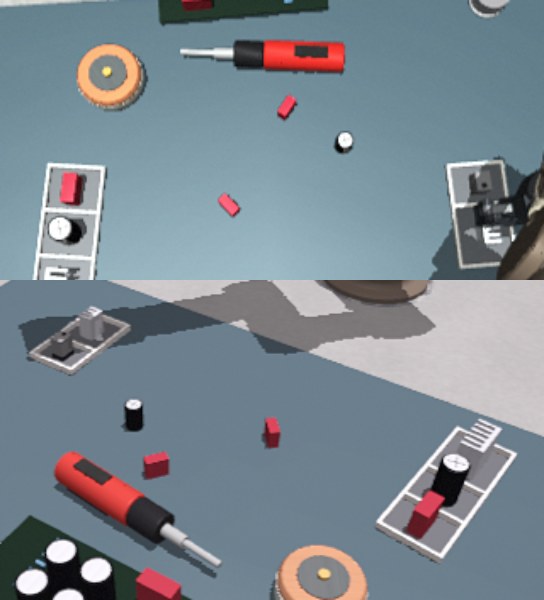

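The final view shows all five parts upright in their bays. The short capacitor, the two small film capacitors, the screwdriver and the transformer look undisturbed.

```bash
python3 -c "
from workcell import env
print(env.sign_off())"
```

```text
the job is handed in; nothing more can be done
None
```

Both kits are made up and handed in at about 32 s of the 128 s allowed. The parts went in the order you listed them. The film capacitor used is the largest of the three on the mat.

- **Placement:** the last pictures show all five parts standing upright in their bays. In the wrist-camera fits the four oblong parts lie within about 1° of the tray direction.
- **Off-centre:** sink_large, film_cap and relay measure about 1 mm from the bay middle. The small heat sink is 2–3 mm off. The tall capacitor is 2–3 mm off by the wrist camera and about 1 mm by the top camera. I left both as they were.
- **Checks that failed or disagreed:** with the arm partly in view, the top camera missed the small heat sink and gave poor fits for the relay and the large heat sink. It also put the film capacitor about 3 mm short of the bay middle, where the wrist camera had it centred. I relied on the wrist-camera results for these four.
- **Left alone:** the short capacitor, the two smaller film capacitors, the screwdriver and the transformer look unmoved. I judged this by eye and did not measure it.
- **Forces:** wrist forces read after each move stayed under 8 N.

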